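# Bring the empty loaf tin round to the dough chute

### The arm

A 6-joint arm with a two-finger parallel gripper is mounted at the origin on the work surface. World frame = base frame: x ahead of the robot, y to its left, z up, the work surface at z = 0. Lengths are in m, angles in rad, forces in N, time in s.
With the tool pointing down it reaches from about 0.275 to 1 m from the base axis. Payload 8.4 kg.
Tool frame: the origin (TCP) lies on the front face of the gripper's body, between the roots of the fingers; the fingertips stand 73 mm ahead of it and the grasp point (between the pads) lies 54 mm ahead of it; z points along the fingers, y is the line along which they close (so a half turn about z gives the same grasp; the last joint's range is limited). The gripper opens to 85 mm and grips with 20 to 120 N. Pads are 22 mm wide; open, the fingers measure 114 mm over their backs; the gripper's body (76 mm by 85 mm) begins 54 mm behind the grasp point. The pads swing forward as they close: fully open they stand 13 mm farther back than shut.
Start: joints at [-1.32, 0.353, 1.633, -0, 1.155, -0.002], TCP at [0.156, -0.605, 0.304] pointing down, gripper open.
Joint ranges: [-2.63, 2.63], [-0.92, 2.1], [0.06, 2.66], [-1.3, 4.44], [0, 2.69], [-3.02, 3.02]. Speed limits (rad/s): [2.22, 2.22, 2.79, 3.14, 3.14, 3.14].

### API

Orientations are given as [roll, pitch, yaw] about the fixed x, y, z axes, in that order (R = Rz(yaw) Ry(pitch) Rx(roll)).
In Python, from plant import env gives the robot as it stands. The module is installed in compiled form; this text tells all that it offers.
- The arm moves only by the tool apply_moves, never from a script. Its argument "deltas" is a list of rows, each an object with "offset": the shift along the world's x, y, z in units of 1 m (1.0 is 1 m), a list of three; "spin": the turn about the world's z in units of 360 degrees (1.0 is 360 degrees); "gripper": the opening, from -1 (shut) to 1 (fully open). In form: [{"offset": [x, y, z], "spin": spin, "gripper": gripper}, ...]. A call has 1 to 20 rows; each row is the pose to reach, as a shift and turn from the pose commanded when the call began, turning the shorter way round; what a row does not reach only later rows make up. A row lasts 1/8 s, in which the tool goes at most 62.5 mm and 10.7 degrees, less where a joint would pass 70% of its speed; a pose out of reach is approached as far as the arm can. A call with a number of a shift or a turn outside -1 to 1 is refused whole. A call with a gripper value outside its range is refused whole. The fingers move at their own pace and stop on an object; "newtons" is the grip in N (left out, the last holds). Time passes only in rows, so rows that repeat a pose let the fingers close. It gives the time, the measured TCP pose, the force, the opening and the grip force at its end, in the units of the state.
- env.state(): the state, without advancing time (a new reading comes with each control period).
- env.camera(name): name is "side" or "top" or "wrist"; returns the picture (400x640x3 uint8, red, green, blue); there is no depth.
- env.calibration(name): a dict with "K" (3x3 intrinsics, pixels), "position" and "attitude" of the camera in the world. Camera axes: x right, y up, looking along -z (the intrinsics and any distortion apply to the point x, -y, -z); pixel columns grow to the right and rows downward; lengths in m; the calibration is good to about 2 mm. A picture is of the moment at which its call begins: read the wrist's pose just before it. calibration takes no time and is no camera call; for the wrist camera it gives the pose at the moment of the call.
- env.sign_off(): hands the job in; it is judged then, once.
The state is a dict: "time_s": time; "q": joint angles; "dq": joint speeds; "joint_torque": joint torques, N m; "position": TCP position; "orientation": TCP orientation; "force": force on the tool from outside, world axes, zero at the start; "wrist_torque": the same for the moment, N m; "grip_width": opening from 0.0 (shut) to 1.0 (fully open); "grip_force": force on a finger pad.
Only numpy, scipy, OpenCV 4.12 (cv2) and the standard library are available. Lean on these libraries where they do the work, as an engineer would, in place of code of your own. Each camera call takes 0.05 s, during which the arm holds its last target. There are 200 camera calls.

### The job

The next piece of dough needs an empty tin: push only on the spokes of the carousel's star handle with a fingertip and turn the carousel until the empty tin on it stands squarely in front of the mouth of the dough chute, centred on it, then leave it at rest there. Do not spin it fast, and do not touch or lift the tins and loaves on it; they must stay seated in their cradles. Leave everything else on the table where it is.

Things in the scene. Friction and masses are not known exactly. Their poses are not given: they have to be found in the camera images.
- carousel: the turning part (plate, cradles, star handle); origin on the vertical turning axis at table height, x axis towards the empty tin's cradle. Turns more than once round either way, no spring: a greased bearing with about 0.22 N m of friction plus 0.5 N m for each rad per s of speed (3 to 10 N on a spoke): it stops almost at once when the push stops, and stays
- hub (a point): centre of the four-spoke star handle on top of the carousel, on the vertical turning axis, at the spokes' mid height (135 mm above the table). The black hub is 52 mm across and tops out at 156 mm. The carousel's steel plate is 344 mm across, its upper face 32 mm above the table; the star turns with it
- spoke0 (a point): centre of the black ball (22 mm across) at the tip of spoke 0 of the star handle, 125 mm from the axis, 135 mm above the table. The spoke is a level round steel bar, 14 mm thick, running straight from the hub to this ball; the four spokes are 90 degrees apart and lie midway between the tins, clear above them
- spoke1 (a point): centre of the black ball (22 mm across) at the tip of spoke 1 of the star handle, 125 mm from the axis, 135 mm above the table. The spoke is a level round steel bar, 14 mm thick, running straight from the hub to this ball; the four spokes are 90 degrees apart and lie midway between the tins, clear above them
- spoke2 (a point): centre of the black ball (22 mm across) at the tip of spoke 2 of the star handle, 125 mm from the axis, 135 mm above the table. The spoke is a level round steel bar, 14 mm thick, running straight from the hub to this ball; the four spokes are 90 degrees apart and lie midway between the tins, clear above them
- spoke3 (a point): centre of the black ball (22 mm across) at the tip of spoke 3 of the star handle, 125 mm from the axis, 135 mm above the table. The spoke is a level round steel bar, 14 mm thick, running straight from the hub to this ball; the four spokes are 90 degrees apart and lie midway between the tins, clear above them
- empty_tin: the empty loaf tin on the carousel: open box of bare metal, 62 mm radially, 100 mm across, 40 mm high, loose in its cradle with 1.5 mm play; origin under its centre, 120 mm from the turning axis, 32 mm above the table; its x axis points away from the axis
- loaf_a: same tin with a baked loaf in it (a quarter turn counter-clockwise of the empty tin seen from above), 52 mm high, top 84 mm above the table; origin under its centre, x axis away from the turning axis
- loaf_b: same tin with a baked loaf in it (half a turn away of the empty tin seen from above), 52 mm high, top 84 mm above the table; origin under its centre, x axis away from the turning axis
- loaf_c: same tin with a baked loaf in it (a quarter turn clockwise of the empty tin seen from above), 52 mm high, top 84 mm above the table; origin under its centre, x axis away from the turning axis
- cradle0 (a point): centre of the floor of the cradle that carries the empty tin; an 8 mm high rim holds the tin; it turns with the carousel, 120 mm from the axis, 32 mm above the table
- cradle1 (a point): centre of the floor of the cradle that carries loaf_a; an 8 mm high rim holds the tin; it turns with the carousel, 120 mm from the axis, 32 mm above the table
- cradle2 (a point): centre of the floor of the cradle that carries loaf_b; an 8 mm high rim holds the tin; it turns with the carousel, 120 mm from the axis, 32 mm above the table
- cradle3 (a point): centre of the floor of the cradle that carries loaf_c; an 8 mm high rim holds the tin; it turns with the carousel, 120 mm from the axis, 32 mm above the table
- drop (a point): the place below the chute's mouth where the empty tin's origin belongs: fixed, 120 mm from the turning axis towards the chute, 32 mm above the table
- chute: fixed dough chute: open sheet-metal trough 76 mm wide that slopes down towards the carousel; its lower end (mouth) is 158 mm from the turning axis and about 109 mm above the table, its upper end 342 mm from the axis and about 200 mm high. The origin is on the turning axis at table height; its x axis points from there along the chute
- spare_tin: loose empty loaf tin of the same make, 62 x 100 x 40 mm, standing on the table beside the carousel; origin under its centre
- baked_tin: loose tin with a baked loaf, 62 x 100 x 52 mm, standing on the table beside the carousel; origin under its centre
- palette_knife: palette knife lying on the table, 240 mm long; origin under its middle
- brush: pastry brush lying on the table, 190 mm long; origin under its middle
- bowl: steel bowl, 130 mm across, 55 mm high; origin under its centre
- oil: amber oil bottle, 64 mm across, 190 mm high; origin under its centre
- jar: glass jar, 72 mm across, 85 mm high; origin under its centre
There are look-alikes about, which are no part of the job. Leave any red or yellow look-alike of the loaf_a alone.

How it is judged:
On the way, in this order (a step that is already met when the one before it is completed fails the run):
1. a finger pushes on the star handle (contact force between the fingers and carousel above 0.5 N).
2. the empty tin stands in front of the chute (horizontal distance between empty_tin and drop below 0.012 m), for 0.2 s.
At the end, for the whole second after the job is handed in: The empty tin's origin is within 12 mm of the drop place in front of the chute, all four tins are upright and within 15 mm of the floor centres of their own cradles, and the carousel is at rest (below 0.03 rad/s) (horizontal distance between empty_tin and drop below 0.012 m and distance between empty_tin and cradle0 below 0.015 m and distance between loaf_a and cradle1 below 0.015 m and distance between loaf_b and cradle2 below 0.015 m and distance between loaf_c and cradle3 below 0.015 m and angle between empty_tin's own z axis and vertical below 0.1 rad and angular speed of carousel below 0.03 rad/s); the robot touches nothing.
It fails at once if the plate of the carousel is pushed instead of the star handle (over 1 N) (contact force between any of the fingers, the arm and carousel_c0 above 1 N).
It fails at once if the carousel is spun (faster than 3.5 rad/s) (angular speed of carousel above 3.5 rad/s).
It fails at once if a tin on the carousel is pushed or gripped by the fingers or the arm (over 1 N) (contact force between any of the fingers, the arm and empty_tin above 1 N or contact force between any of the fingers, the arm and loaf_a above 1 N or contact force between any of the fingers, the arm and loaf_b above 1 N or contact force between any of the fingers, the arm and loaf_c above 1 N).
It fails at once if a tin on the carousel is lifted, tipped or moved out of its cradle (distance between empty_tin and cradle0 above 0.015 m or distance between loaf_a and cradle1 above 0.015 m or distance between loaf_b and cradle2 above 0.015 m or distance between loaf_c and cradle3 above 0.015 m or angle between any of empty_tin, loaf_a, loaf_b, loaf_c's own z axis and vertical above 0.2 rad).
It fails at once if something else on the table is moved by more than 20 mm (distance of any of spare_tin, baked_tin, palette_knife, brush, bowl, oil, jar from where it was at the start of the episode above 0.02 m).
It also fails if it takes over 53 s, if anything falls off the work surface, if the arm or the gripper's body presses on something with over 40 N, if the wrist force passes 120 N, or if a joint passes its speed limit or range.

## Working session

There is one attempt and no reset: what is moved stays moved. The work goes in short steps, Python scripts to look and compute and a tool call to move; the robot and the scene stay as the last step left them, time stands still between calls to the robot, and variables do not carry over. Pictures are saved under pics/ and viewed, at most 10 in all, crops included, and the job is handed in when it is done.

Besides the shell and the picture viewer there is one more tool, called after "Request:" by a JSON object that holds its "fn" and its "kwargs", one argument or row to a line. apply_moves: Moves the arm, as the interface text tells. Shifts and turns lie within -1 to 1; 1 stands for 1 m of shift or 360 degrees of turn. Its arguments: {"type":"object","properties":{"deltas":{"type":"array"},"newtons":{"type":"number"}},"required":["deltas"]}

```bash
mkdir -p pics; python3 - <<'E'
from plant import env
import cv2
for n in ["top","side"]:
    cv2.imwrite(f"pics/{n}0.png",env.camera(n)[:,:,::-1]); c=env.calibration(n); print(n,c)
s=env.state();print(s["position"],s["orientation"],s["time_s"],s["grip_width"])
E
```

```text
top {'K': array([[378.9852611 ,   0.        , 325.21944996],
       [  0.        , 378.9852611 , 199.40347519],
       [  0.        ,   0.        ,   1.        ]]), 'position': array([0.37915385, 0.01213852, 1.37989962]), 'attitude': array([ 0.09258299, -0.01903271, -1.54462424])}
side {'K': array([[501.56504694,   0.        , 313.96961936],
       [  0.        , 501.56504694, 205.05875431],
       [  0.        ,   0.        ,   1.        ]]), 'position': array([-0.35055759,  1.11208197,  1.11029101]), 'attitude': array([ 0.9572733 , -0.02255988, -2.4662312 ])}
[ 0.1562519  -0.60480038  0.30322663] [-3.14034782e+00 -1.87547526e-05  2.52791638e-01] 0.1 0.9984641425482188
```

View pics/top0.png

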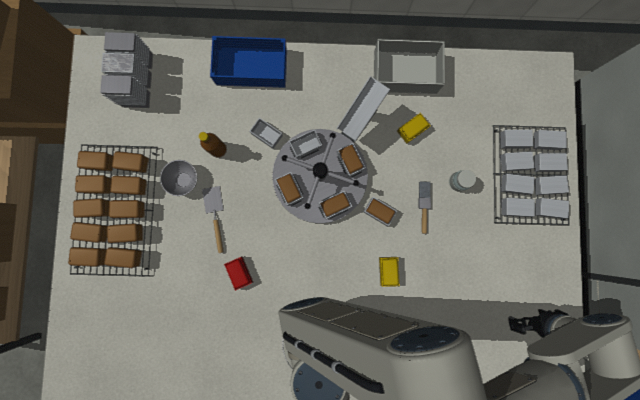

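View pics/side0.png

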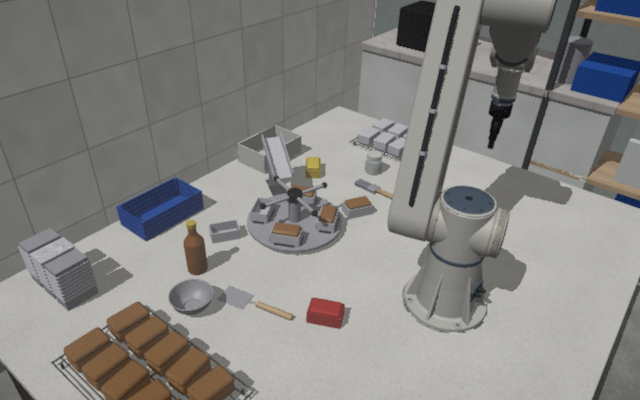

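The top view shows the hub at about (320,170), the empty tin at about (308,145) and the chute running from about (350,132) up and right to (383,85). Spoke balls are near (284,158), (356,183) and (307,206), with the fourth near the chute. I'll zoom in.

```bash
cat > h.py <<'E'
import numpy as np, cv2
from scipy.spatial.transform import Rotation as Ro
from plant import env
def proj(n,P):
    c=env.calibration(n); R=Ro.from_euler("xyz",c["attitude"]).as_matrix()
    p=(np.atleast_2d(P)-c["position"])@R; p=p*[1,-1,-1]; u=p@c["K"].T
    return u[:,:2]/u[:,2:]
def unproj(n,uv,z):
    c=env.calibration(n); R=Ro.from_euler("xyz",c["attitude"]).as_matrix()
    d=np.linalg.solve(c["K"],[uv[0],uv[1],1])*[1,-1,-1]; d=R@d
    return c["position"]+d*(z-c["position"][2])/d[2]
E
python3 - <<'E'
from h import *
im=cv2.imread("pics/top0.png")
cv2.imwrite("pics/crop0.png",cv2.resize(im[70:220,250:400],None,fx=4,fy=4,interpolation=cv2.INTER_CUBIC))
print(unproj("top",(320,170),.156))
E
```

```text
[0.58933427 0.01139429 0.156     ]
```

View pics/crop0.png

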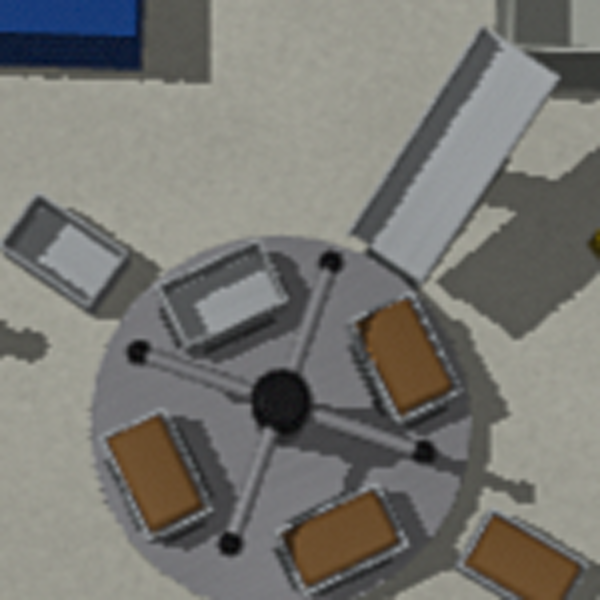

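```bash
cat > fit.py <<'E'
from h import *
from scipy.optimize import least_squares
f=lambda L:(np.array(L,float)+.5)/4-.5+[250,70]
balls=f([(331,262),(424,452),(231,543),(138,351)])
ch=f([(352,235),(418,283),(487,30),(558,77)])
B=np.array([unproj("top",b,.135)[:2] for b in balls])
hub=B.mean(0); d=B-hub; ang=np.degrees(np.arctan2(d[:,1],d[:,0]))
print("hub",hub,"r",np.hypot(*d.T),"ang",ang)
def res(p):
    a,dz=p; o=[]
    for r,z in((.158,.109),(.342,.200)):
        for s in(.038,-.038):
            o.append([hub[0]+r*np.cos(a)-s*np.sin(a),hub[1]+r*np.sin(a)+s*np.cos(a),z+dz])
    return (proj("top",o)-ch).ravel()
s=least_squares(res,[-.6,0]); print("chute",np.degrees(s.x[0]),s.x[1],s.fun.round(1))
# empty tin rim corners
t=f([(160,292),(262,243),(290,298),(190,352)])
T=np.array([unproj("top",q,.072)[:2] for q in t]); m=T.mean(0)-hub
print("tin",np.hypot(*m),np.degrees(np.arctan2(m[1],m[0])))
for n in("spare",f([(65,252)])[0],.04),("baked",f([(522,560)])[0],.052),("oil",(207,138),.19),("bowl",(179,178),.05),("knifetop",(214,190),0),("jar",(464,180),.085):
    print(n[0],unproj("top",n[1],n[2])[:2])
E
python3 fit.py
```

```text
hub [0.59308812 0.01168499] r [0.12540768 0.12582627 0.12503635 0.12626738] ang [ -17.89574253 -108.07104509  162.30665981   72.09841633]
chute -33.499744651083894 -0.013810222604142889 [-0.6  0.5  1.   0.9 -0.8 -0.9  0.6  0.4]
tin 0.1148244033888655 26.523340524336604
spare [0.7395578  0.20977905]
baked [ 0.47236256 -0.20410137]
oil [0.67589685 0.37370015]
bowl [0.56448672 0.50623965]
knifetop [0.53102833 0.3954804 ]
jar [ 0.58112825 -0.48945351]
```

Request:
{"fn": "apply_moves", "kwargs": {
  "deltas": [
    {"offset":[0.03,0.05,0],"spin":0.01,"gripper":-1},
    {"offset":[0.06,0.1,0],"spin":0.02,"gripper":-1},
    {"offset":[0.09,0.15,0],"spin":0.04,"gripper":-1},
    {"offset":[0.12,0.2,0],"spin":0.05,"gripper":-1},
    {"offset":[0.15,0.25,0],"spin":0.06,"gripper":-1},
    {"offset":[0.18,0.3,0],"spin":0.08,"gripper":-1},
    {"offset":[0.21,0.35,0],"spin":0.09,"gripper":-1},
    {"offset":[0.24,0.4,0],"spin":0.1,"gripper":-1},
    {"offset":[0.27,0.45,0],"spin":0.12,"gripper":-1},
    {"offset":[0.3,0.5,0],"spin":0.13,"gripper":-1},
    {"offset":[0.33,0.55,0],"spin":0.14,"gripper":-1},
    {"offset":[0.35,0.59,0],"spin":0.15,"gripper":-1},
    {"offset":[0.356,0.611,0],"spin":0.16,"gripper":-1},
    {"offset":[0.356,0.611,0],"spin":0.16,"gripper":-1},
    {"offset":[0.356,0.611,0],"spin":0.16,"gripper":-1},
    {"offset":[0.356,0.611,0],"spin":0.16,"gripper":-1}
  ]
}}

```text
time_s: 2.1
position: [0.512, 0.005, 0.3039]
orientation: [-3.141, 0.0, 1.256]
force: [0.3, -0.5, -1.0]
grip_width: -0.0
grip_force: 0.0
```

Request:
{"fn": "apply_moves", "kwargs": {
  "deltas": [
    {"offset":[0,0,-0.03],"spin":0,"gripper":-1},
    {"offset":[0,0,-0.06],"spin":0,"gripper":-1},
    {"offset":[0,0,-0.09],"spin":0,"gripper":-1},
    {"offset":[0,0,-0.113],"spin":0,"gripper":-1},
    {"offset":[0,0,-0.113],"spin":0,"gripper":-1},
    {"offset":[0,0,-0.113],"spin":0,"gripper":-1}
  ]
}}

```text
time_s: 2.85
position: [0.5127, 0.0054, 0.1917]
orientation: [3.141, -0.0, 1.257]
force: [-0.1, 0.3, 0.4]
grip_width: -0.003
grip_force: 0.0
```

```bash
python3 - <<'E'
from h import *
s=env.state(); p=s["position"]; print(p,s["force"])
hub=np.array([.5931,.0117]); 
for th in np.arange(165,97,-4.):
    t=np.radians(th); q=hub+.075*np.array([np.cos(t),np.sin(t)])-.018*np.array([np.sin(t),-np.cos(t)])
    print(th,(q-p[:2]).round(3),round((th-90-np.degrees(s["orientation"][2]))/360,3))
cv2.imwrite("pics/top1.png",cv2.resize(env.camera("top")[70:230,240:400,::-1],None,fx=3.5,fy=3.5,interpolation=cv2.INTER_CUBIC))
E
```

```text
[0.51274962 0.0054289  0.19171848] [-0.06796593  0.30103575  0.36827855]
165.0 [0.003 0.008] 0.008
161.0 [0.004 0.014] -0.003
157.0 [0.004 0.019] -0.014
153.0 [0.005 0.024] -0.025
149.0 [0.007 0.029] -0.036
145.0 [0.009 0.035] -0.047
141.0 [0.011 0.039] -0.058
137.0 [0.013 0.044] -0.07
133.0 [0.016 0.049] -0.081
129.0 [0.019 0.053] -0.092
125.0 [0.023 0.057] -0.103
121.0 [0.026 0.061] -0.114
117.0 [0.03  0.065] -0.125
113.0 [0.034 0.068] -0.136
109.0 [0.039 0.071] -0.147
105.0 [0.044 0.074] -0.158
101.0 [0.048 0.076] -0.17
```

View pics/top1.png

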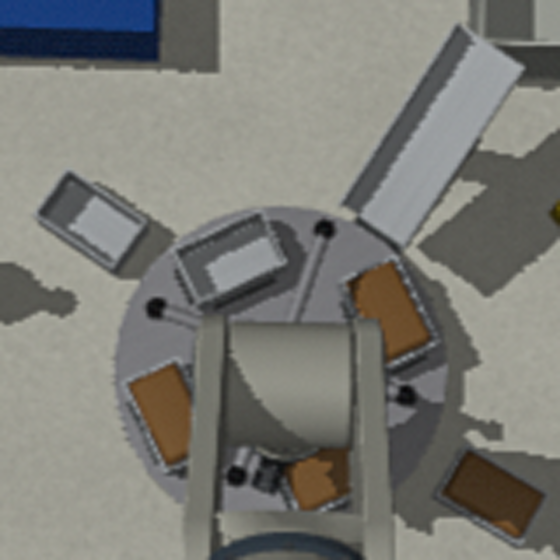

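The closed finger stands beside the spoke at about (235,475), with clear space to its right. Next I push through about 57° and then check.

Request:
{"fn": "apply_moves", "kwargs": {
  "deltas": [
    {"offset":[0.003,0.008,0],"spin":0,"gripper":-1},
    {"offset":[0.004,0.014,0],"spin":-0.003,"gripper":-1},
    {"offset":[0.004,0.019,0],"spin":-0.014,"gripper":-1},
    {"offset":[0.005,0.024,0],"spin":-0.025,"gripper":-1},
    {"offset":[0.007,0.029,0],"spin":-0.036,"gripper":-1},
    {"offset":[0.009,0.035,0],"spin":-0.047,"gripper":-1},
    {"offset":[0.011,0.039,0],"spin":-0.058,"gripper":-1},
    {"offset":[0.013,0.044,0],"spin":-0.07,"gripper":-1},
    {"offset":[0.016,0.049,0],"spin":-0.081,"gripper":-1},
    {"offset":[0.019,0.053,0],"spin":-0.092,"gripper":-1},
    {"offset":[0.023,0.057,0],"spin":-0.103,"gripper":-1},
    {"offset":[0.026,0.061,0],"spin":-0.114,"gripper":-1},
    {"offset":[0.03,0.065,0],"spin":-0.125,"gripper":-1},
    {"offset":[0.034,0.068,0],"spin":-0.136,"gripper":-1},
    {"offset":[0.039,0.071,0],"spin":-0.147,"gripper":-1},
    {"offset":[0.044,0.074,0],"spin":-0.158,"gripper":-1},
    {"offset":[0.044,0.074,0],"spin":-0.158,"gripper":-1}
  ]
}}

```text
time_s: 5.03
position: [0.5566, 0.0804, 0.1912]
orientation: [3.142, -0.001, 0.265]
force: [0.5, -0.4, -0.0]
grip_width: 0.003
grip_force: 0.1
```

```bash
python3 - <<'E'
from h import *
s=env.state(); print(s["position"],s["force"],s["orientation"])
cv2.imwrite("pics/top2.png",cv2.resize(env.camera("top")[70:220,250:400,::-1],None,fx=4,fy=4,interpolation=cv2.INTER_CUBIC))
E
```

```text
[0.55663275 0.08044443 0.19121805] [ 0.52032838 -0.40575681 -0.0351937 ] [ 3.14158659e+00 -6.66824880e-04  2.65318564e-01]
```

View pics/top2.png

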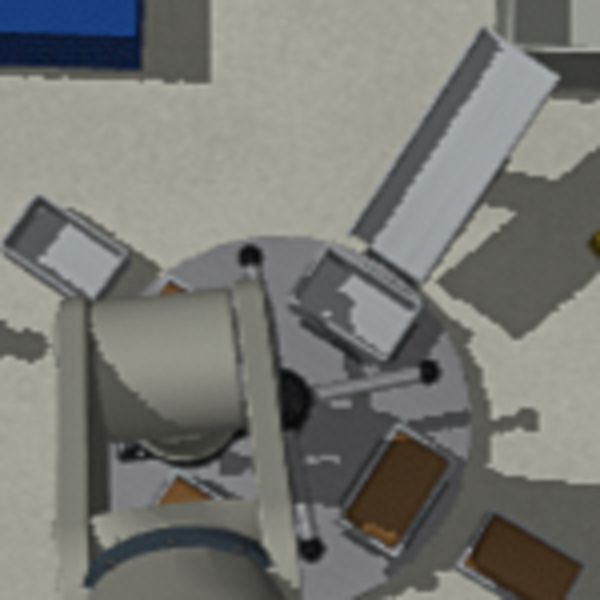

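The balls now show at about (251,257), (428,371) and (311,548), and the empty tin is nearly in front of the chute mouth.

```bash
python3 - <<'E'
from h import *
hub=np.array([.5931,.0117]); A=[]
for b in [(251,257),(428,371),(311,548)]:
    d=unproj("top",(np.array(b)+.5)/4-.5+[250,70],.135)[:2]-hub; A.append(np.degrees(np.arctan2(d[1],d[0]))); 
    print(A[-1],np.hypot(*d))
a=np.mean(np.mod(A,90)); print("tin",a-45,"to go",a-45+33.5)
p=env.state()["position"][:2]
for th in (103,101,99,97):
    t=np.radians(th); q=hub+.075*np.array([np.cos(t),np.sin(t)])-.018*np.array([np.sin(t),-np.cos(t)])
    print(th,(q-p).round(4))
E
```

```text
13.236991528378768 0.12482256247239934
-76.52952395193965 0.12514019943383162
-167.0394528376722 0.12461636941860944
tin -31.77732842041103 to go 1.7226715795889689
103 [0.0021 0.0003]
101 [0.0045 0.0015]
99 [0.007  0.0025]
97 [0.0095 0.0035]
```

Request:
{"fn": "apply_moves", "kwargs": {
  "deltas": [
    {"offset":[0.001,0,0],"spin":0,"gripper":-1},
    {"offset":[0.0025,0.0005,0],"spin":-0.004,"gripper":-1},
    {"offset":[0.0025,0.0005,0],"spin":-0.004,"gripper":-1},
    {"offset":[0.0025,0.0005,0],"spin":-0.004,"gripper":-1},
    {"offset":[-0.006,-0.002,0],"spin":-0.004,"gripper":-1},
    {"offset":[-0.02,-0.005,0],"spin":-0.004,"gripper":-1},
    {"offset":[-0.02,-0.005,0],"spin":-0.004,"gripper":-1},
    {"offset":[-0.02,-0.005,0.03],"spin":-0.004,"gripper":-1},
    {"offset":[-0.02,-0.005,0.07],"spin":-0.004,"gripper":-1},
    {"offset":[-0.02,-0.005,0.12],"spin":-0.004,"gripper":-1},
    {"offset":[-0.06,-0.06,0.12],"spin":-0.004,"gripper":-1},
    {"offset":[-0.09,-0.11,0.12],"spin":-0.004,"gripper":-1},
    {"offset":[-0.12,-0.16,0.12],"spin":-0.004,"gripper":-1},
    {"offset":[-0.15,-0.21,0.12],"spin":-0.004,"gripper":-1},
    {"offset":[-0.18,-0.26,0.12],"spin":-0.004,"gripper":-1},
    {"offset":[-0.2,-0.31,0.12],"spin":-0.004,"gripper":-1},
    {"offset":[-0.2,-0.36,0.12],"spin":-0.004,"gripper":-1},
    {"offset":[-0.2,-0.41,0.12],"spin":-0.004,"gripper":-1},
    {"offset":[-0.2,-0.45,0.12],"spin":-0.004,"gripper":-1},
    {"offset":[-0.2,-0.45,0.12],"spin":-0.004,"gripper":-1}
  ]
}}

```text
time_s: 7.58
position: [0.3563, -0.3726, 0.3109]
orientation: [3.14, -0.0, 0.238]
force: [-0.5, 0.6, -0.2]
grip_width: 0.001
grip_force: 0.0
```

```bash
python3 - <<'E'
from h import *
s=env.state(); print(s["position"],s["force"],s["time_s"])
cv2.imwrite("pics/top3.png",cv2.resize(env.camera("top")[70:220,250:400,::-1],None,fx=4,fy=4,interpolation=cv2.INTER_CUBIC))
E
```

```text
[ 0.35627617 -0.37261511  0.31093942] [-0.54868319  0.6202984  -0.20266468] 7.575
```

View pics/top3.png

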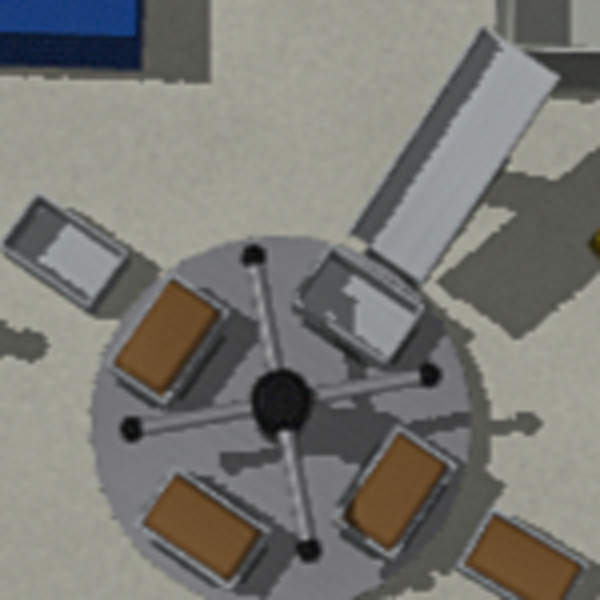

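The arm is clear. The balls are at about (254,256), (430,375), (308,550) and (132,429), and the tin sits squarely at the mouth.

```bash
python3 - <<'E'
from h import *
B=np.array([unproj("top",(np.array(b)+.5)/4-.5+[250,70],.135)[:2] for b in [(254,256),(430,375),(308,550),(132,429)]])
d=B-B.mean(0); a=np.mean(np.mod(np.degrees(np.arctan2(d[:,1],d[:,0])),90)); print("tin",a-45,"err",a-45+33.5)
if abs(a-45+33.5)<2: print(env.sign_off())
E
```

```text
tin -33.030192995612786 err 0.46980700438721357
the job is handed in; nothing more can be done
None
```

The empty tin is in front of the chute mouth, about 0.5° (1 mm) off centre by the camera; the carousel is at rest, the arm clear, and the job is handed in (no verdict was returned).

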